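Press the lever to hold the heavy bath lid open

ROBOT

A 6-joint arm with a two-finger parallel gripper is mounted at the origin on the work surface. World frame = base frame: x ahead of the robot, y to its left, z up, the work surface at z = 0. Lengths are in mm, angles in degrees, forces in N, time in s.
With the tool pointing down it reaches from about 325 to 925 mm from the base axis. Payload 3.1 kg.
Tool frame: the origin (TCP) lies at the very end of the fingers, on their centre line; the grasp point (between the pads) lies grasp_offset behind it (grasp_offset is the distance from the TCP to the grasp point, in mm); z points along the fingers, x is the direction in which the jaws open and shut, and the axes are right-handed (so a half turn about z gives the same grasp; the last joint's range is limited). The gripper opens to 85 mm and grips with 20 to 120 N. Pads are 22 mm wide; open, the fingers measure 114 mm over their backs; the gripper's body (76 mm by 85 mm) begins 54 mm behind the grasp point. The pads swing forward as they close: fully open they stand 13 mm farther back than shut.
Start: joints at [59.404, 12.427, 92.441, -0, 75.132, -6.429], TCP at [255.861, 570.241, 199.5] pointing down, gripper open.
Joint ranges: [-157.48, 157.48], [-44.54, 120.13], [17.64, 146.25], [-64.5, 244.5], [7.68, 150.69], [-147.95, 147.95]. Speed limits (degrees/s): [159.86, 159.86, 180, 180, 180, 180].

INTERFACE

Orientations are given as [roll, pitch, yaw] about the fixed x, y, z axes, in that order (R = Rz(yaw) Ry(pitch) Rx(roll)).
In Python, from station import * gives the robot as it stands. Calls block until the motion is done:
- goto(position, orientation): joint-space move of the TCP to a pose.
- move_l(position, attitude=None, speed=150): straight line of the TCP; attitude=None keeps the orientation; speed is the mean speed in mm/s.
- move_j(angles): joint-space move.
- grip(opening, squeeze=None): finger opening in mm; squeeze is the grip in N (None keeps the last); returns when the fingers have stopped.
- wait(seconds).
- solve_ik(position, orientation): joint angles nearest the present ones, or None.
- get_obs(): the state.
- get_image(name): name is "scene" or "side" or "wrist"; returns the picture (480x640x3 uint8, red, green, blue); there is no depth.
- get_calibration(name): a dict with "fx", "fy", "cx", "cy" (pixels), "D" ([k1, k2, p1, p2, k3] as OpenCV has them; the pictures are not rectified), "R" (3x3) and "t" (3): a world point X has camera coordinates R X + t; the wrist camera has in their place "mount" (4x4, takes a point from camera to tool coordinates, whose origin is the TCP and whose axes are the tool frame's). Camera axes: x right, y down, z forward; pixel columns grow to the right and rows downward; lengths in mm; the calibration is good to about 2 mm. A picture is of the moment at which its call begins: read the wrist's pose just before it. get_calibration takes no time and is no camera call.
A pose or a line that the arm cannot do raises Unreachable and nothing moves.
- sign_off(): hands the job in, once; it reports no verdict.
Trained networks look in the newest picture that a camera, given by its name, has taken for a name from the list of things; names that differ only in an ending like _2 or _b are one class to them, and where a whole thing is asked for, a point or a joint stands for the part that bears it (a point fixed in the world has none). Each returns a list of dicts, best first, with "score" (0 to 1); they miss things now and then, are a little off and sometimes report something else, mostly with a low value. They report only what shows in the picture. A call takes as long as a camera call.
- spot_in(name, camera): "extent" ([centre column, centre row, width, height] in pixels, round what is visible of it).
- regions_of(name, camera): "region" (480x640 bool, what is visible of it) and "extent" ([centre column, centre row, width, height] in pixels, round what is visible of it).
The state is a dict: "t": time; "joint_pos": joint angles; "qvel": joint speeds; "effort": joint torques, N m; "tcp_pos": TCP position; "ee_rot": TCP orientation; "wrist_force": force on the tool from outside, world axes, zero at the start; "moment": the same for the moment, N m; "grip_width": finger opening in mm.
Only numpy, scipy, OpenCV 4.12 (cv2) and the standard library are available. Lean on these libraries where they do the work, as an engineer would, in place of code of your own. Each camera call takes 0.05 s, during which the arm holds its last target.

TASK

The heavy steel lid of the dry bath must be raised with its lever, untouched by hand. With your fingertips push the red paddle of the safety catch all the way in so that the red block leaves from under the lever, then press the black pad at the lever's long end down, smoothly, until the lever is fully down and the lid stands raised, and finish while still holding it down there. Use only the fingers and lift nothing by hand; do not touch the lid or let it drop, and leave the bottle, jar, dishes and tip box where they stand.

Things in the scene. Friction and masses are not known exactly. Their poses are not given: they have to be found in the camera images.
- bath: Grey dry-block bath fixed to the bench; place and yaw vary. Origin on the bench under the lever's pivot. Its -x axis runs along the lever to the pad (roughly towards the robot); +x to the chest (95 x 180 mm, 75 mm high, front wall 85 mm from the origin) with the steel lid; +y to the side where the red paddle stands. Lever, lid and catch share this yaw. Base plate 10 mm thick.
- pivot (a point): The lever's pivot axis, between two dark cheeks, 90 mm above the bench straight over the bath's origin. The axis lies along the bath's y.
- lever_pad (a point): Centre of the top of the black pad (60 mm along the lever, 56 wide, 10 thick) at the long end; lever bar 24 mm wide. It moves on an arc about the pivot. At rest the lever slopes up to the pad by 0.33 rad; this point is 184 mm from the pivot along bath -x, 79 mm above it (169 mm over the bench). Fully down: slopes down 0.17 rad, 200 mm along -x, 19 mm below the pivot (71 mm over the bench).
- lever (a joint): Lever angle, rad: 0 at rest (light return spring), grows as the pad is pressed down, 0.50 at its lower stop. The short end (70 mm) has a brass roller that lifts the front edge of the lid. The pad needs about 6 to 13 N downwards; let go, it comes back up. With the catch not pushed in, the red block stops the lever at about 0.03 rad.
- lid: Heavy steel lid on the chest, 130 mm deep, 190 wide, 16 thick, 2 to 4 kg, hinged at its far (+x) edge; upper face 91 mm over the bench when shut. Origin at the middle of its front edge, half-way through the thickness, 50 mm from the pivot along bath +x, 83 mm over the bench when shut. Its z axis tilts by about 0.32 rad with the lever fully down. It falls shut if the lever is released. Not to be touched.
- paddle (a point): On the outer (+y) face of the red upright paddle of the safety catch, mid-width, 85 mm over the bench. Paddle 36 mm wide (bath x), 10 mm thick (bath y), top 110 mm over the bench; as found this point is about 110 mm to +y and 90 mm to -x of the pivot. Push it in the bath's -y direction, towards the lever. The track below it is up to 22 mm high.
- catch (a joint): Travel of the safety catch in m: near 0 as found (red block, 30 mm wide, under the lever), 0.045 pushed all the way in against its stop (block clear beyond the lever). Slides with 1.5 N friction and stays where it is left.
- bottle: Loose glass bottle with blue cap, 68 mm across, 150 mm high, on the bath's -y side. Origin at the centre of its underside. Leave alone.
- jar: Loose white jar with red cap, 48 mm across, 70 mm high, on the bath's -y side nearer to the robot, origin at the centre of its underside. Leave alone.
- dishes: Loose stack of culture dishes, 88 mm across, 65 mm high, origin at the centre of its underside, on the paddle's side beside the chest. Leave alone.
- tip_box: Loose blue box of pipette tips, 75 x 55 mm, 52 mm high, origin at the centre of its underside, beyond the paddle, about 165 mm out from it. Leave alone.

How it is judged (in metres and radians):
On the way, in this order (a step that is already met when the one before it is completed fails the run):
1. the safety catch is pushed in (at least 39 of 45 mm) with the lever still up (value of joint catch above 0.039 m and value of joint lever below 0.06 rad), for 0.1 s.
2. the lever is pressed down at its pad by the fingers and the lid is raised (value of joint lever above 0.42 rad and angle between lid's own z axis and vertical above 0.24 rad and contact force between the fingers and lever above 1 N), for 0.2 s.
At the end, for the whole second after the job is handed in: The catch is in by at least 39 mm, the fingers still press on the lever (over 1 N), the lever is at 0.42 rad or more, the lid tilted 0.24 rad or more and at rest, and the bottle, jar, dishes and tip box are within 20 mm of where they stood (all of step 2 and value of joint catch above 0.039 m and linear speed of lid below 0.02 m/s and distance of each of bottle, jar, dishes, tip_box from where it was at the start of the episode below 0.02 m); the arm keeps its last pose, push and grip.
It fails at once if the catch or the lever is pushed with the arm or the gripper body instead of the fingers (over 5 N) (contact force between the arm and catch above 5 N or contact force between the arm and lever above 5 N).
It fails at once if the robot touches the lid (contact force between any of the fingers, the arm and lid above 1 N).
It fails at once if the lid is dropped or flung up (moves faster than 0.2 m/s) (linear speed of lid above 0.2 m/s).
It fails at once if a bystander is moved or lifted by more than 20 mm (distance of any of bottle, jar, dishes, tip_box from where it was at the start of the episode above 0.02 m).
It also fails if it takes over 42 s, if anything falls off the work surface, if the arm or the gripper's body presses on something with over 40 N, if the wrist force passes 120 N, or if a joint passes its speed limit or range.

## Working session

There is one attempt and no reset: what is moved stays moved. The work goes in short steps, each a Python script; the robot and the scene stay as the last script left them, time stands still between calls to the robot, and variables do not carry over. Pictures are saved under pics/ and viewed, and the job is handed in when it is done.

```bash
mkdir -p pics; ls
python3 - <<'E'
from station import *
import cv2,json
o=get_obs();print({k:o[k] for k in('t','tcp_pos','ee_rot','grip_width','wrist_force')})
for c in("scene","side","wrist"):
    im=get_image(c);cv2.imwrite(f"pics/{c}0.png",im[:,:,::-1])
    print(c,{k:(v.tolist() if hasattr(v,'tolist') else v) for k,v in get_calibration(c).items()})
    if c!='wrist':
        for n in("paddle","lever_pad","lid","bottle","jar","dishes","tip_box","bath"):
            r=spot_in(n,c);print(c,n,[( [round(float(x)) for x in q['extent']],round(q['score'],2)) for q in r[:2]])
E
```

```text
pics
{'t': 0.0, 'tcp_pos': array([255.39670901, 569.45316293, 198.16523808]), 'ee_rot': array([-1.79984949e+02,  1.36829858e-01,  6.58332322e+01]), 'grip_width': 85.11278043202637, 'wrist_force': array([0.09106453, 1.07910253, 0.00128783])}
scene {'fx': 509.32775859773324, 'fy': 509.32775859773324, 'cx': 325.60013473007547, 'cy': 233.35514771206184, 'D': [0.01956038572468045, 0.0, 0.0, 0.0, 0.0], 'R': [[-0.8486762643961488, 0.5286795097896518, -0.01570268063648917], [0.3754752872037301, 0.5813002654655114, -0.7218783208193764], [-0.37251430435605354, -0.6185369651834072, -0.6918418285647566]], 't': [480.98601192065746, -119.53785033810657, 1307.5503863149022]}
scene paddle [([359, 276, 45, 68], 0.82)]
scene lever_pad [([347, 235, 122, 96], 0.65)]
scene lid [([256, 294, 101, 94], 0.76), ([361, 277, 44, 68], 0.23)]
scene bottle [([264, 224, 34, 62], 0.76)]
scene jar [([354, 207, 17, 35], 0.64)]
scene dishes [([336, 360, 51, 65], 0.91)]
scene tip_box [([436, 363, 50, 53], 0.96)]
scene bath [([358, 279, 46, 66], 0.28)]
side {'fx': 570.5227742184263, 'fy': 570.5227742184263, 'cx': 324.018
[... 462 characters left out ...]
 69], 0.63)]
side bottle [([384, 297, 38, 74], 0.59)]
side jar [([273, 344, 30, 44], 0.56)]
side dishes [([319, 206, 36, 43], 0.64)]
side tip_box [([243, 206, 35, 34], 0.95), ([317, 207, 34, 45], 0.65)]
side bath [([333, 253, 216, 124], 0.74)]
wrist {'fx': 373.1980699797621, 'fy': 373.1980699797621, 'cx': 318.5706559434792, 'cy': 248.75699123606793, 'D': [-0.05628173493928876, 0.0, 0.0, 0.0, 0.0], 'mount': [[0.9999991841694104, 0.00041812987528276754, -0.0012069912675441213, -0.39049655665579497], [-7.144380048893963e-05, 0.9617364422153062, 0.27397629570973336, -70.03854519854426], [0.0012753651617884005, -0.27397598595944733, 0.9617356874740854, -174.55089310881945], [0.0, 0.0, 0.0, 1.0]]}
```

View pics/scene0.png

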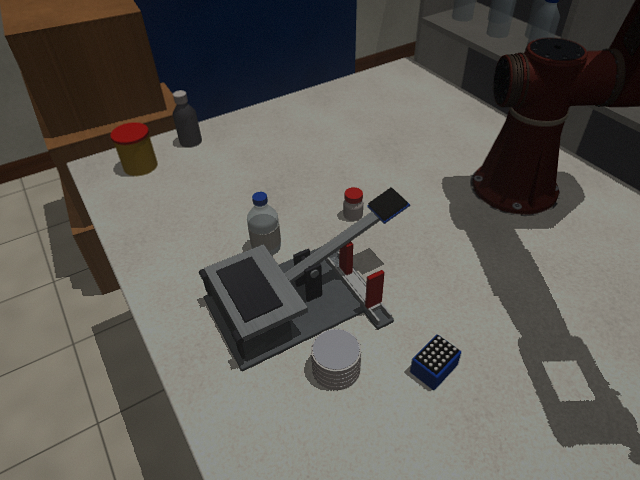

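View pics/side0.png

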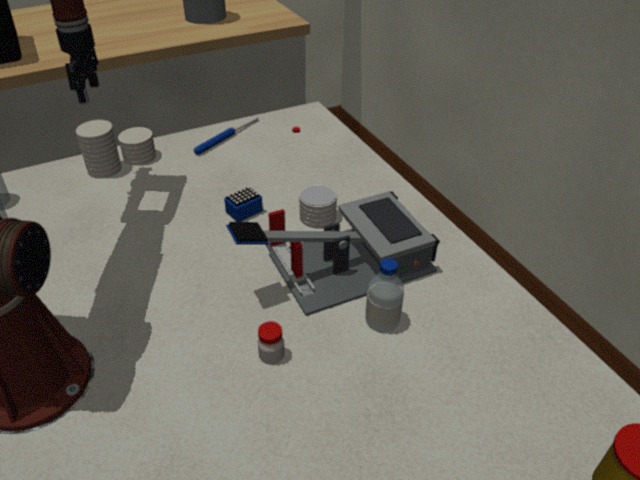

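View pics/wrist0.png

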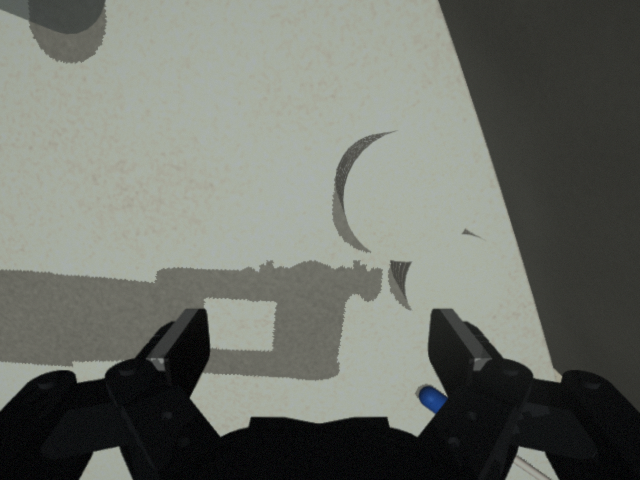

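The scene camera shows the pad at about (389,204), the outer paddle at (375,290) and the lid around (255,285). In the side view the pad is at (247,232) and the outer paddle at (277,228). I'll zoom in to pick the features for a pose fit.

Run:
```python
import cv2
a=cv2.imread('pics/scene0.png')[170:390,190:410];cv2.imwrite('pics/sc_crop.png',cv2.resize(a,None,fx=2.7,fy=2.7,interpolation=cv2.INTER_CUBIC))
a=cv2.imread('pics/side0.png')[170:370,215:445];cv2.imwrite('pics/si_crop.png',cv2.resize(a,None,fx=3,fy=3,interpolation=cv2.INTER_CUBIC))
```

```text
(no output)
```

View pics/sc_crop.png

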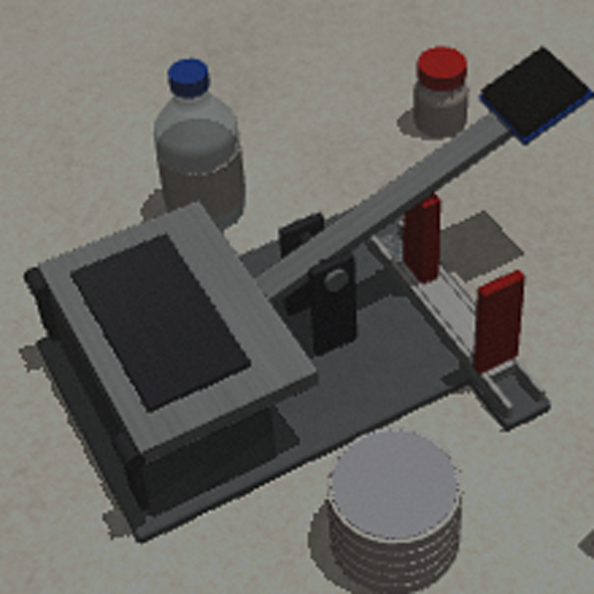

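View pics/si_crop.png

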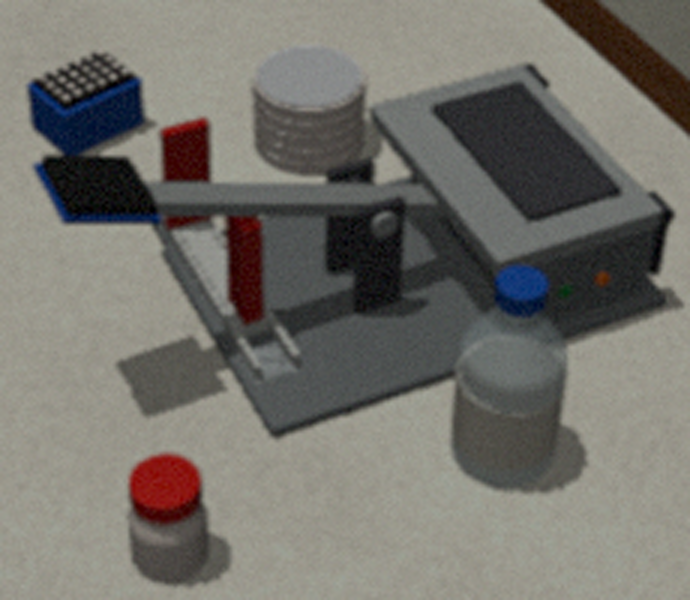

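```bash
cat > h.py <<'E'
import numpy as np,cv2
from station import *
def proj(c,P):
    k=get_calibration(c);K=np.array([[k['fx'],0,k['cx']],[0,k['fy'],k['cy']],[0,0,1.]])
    return cv2.projectPoints(np.array(P,float).reshape(-1,3),cv2.Rodrigues(np.array(k['R']))[0],np.array(k['t'],float),K,np.array(k['D']))[0][:,0]
def b2w(p,P):
    x,y,w=p;c,s=np.cos(w),np.sin(w);P=np.array(P,float).reshape(-1,3)
    return np.c_[x+c*P[:,0]-s*P[:,1],y+s*P[:,0]+c*P[:,1],P[:,2]]
E
cat > fit.py <<'E'
from h import *
from scipy.optimize import least_squares
c,s=np.cos(.33),np.sin(.33)
pad=lambda a,b:[-184-a*c,b,169+a*s]
lid=[[50,-95,91],[50,95,91],[180,95,91],[180,-95,91]]
pd=[pad(-30,-28),pad(-30,28),pad(30,28),pad(30,-28)]
pl=[[-72,110,110],[-108,110,110]]
sc=np.array([(200,205),(317,373),(145,450),(40,265),(481,97),(527,140),(592,93),(543,47),(480,292),(523,277)])/2.7+[190,170]
si=np.array([(500,262),(373,107),(530,67),(668,212),(160,217),(130,157),(38,160),(68,217)])/3+[215,170]
O=lid+pd+pl
def f(p):
    return np.r_[(proj('scene',b2w(p,O))-sc),(proj('side',b2w(p,O[:8]))-si)].ravel()
best=min((least_squares(f,[550,150,w],loss='soft_l1') for w in(-.6,0,.6)),key=lambda r:r.cost)
p=best.x;print(p,np.degrees(p[2]),best.cost);print(f(p).reshape(-1,2).round(1))
np.save('bath.npy',p)
print('pad',b2w(p,[[-184,0,169],[-200,0,71],[-90,110,85]]))
E
python3 fit.py
```

```text
[ 6.21023612e+02  1.85569290e+01 -4.60689799e-02] -2.639558117250789 41.30110962144588
[[-0.8 -3.1]
 [-1.  -1.5]
 [-4.   0. ]
 [-2.1 -1.8]
 [-1.2 -3.1]
 [-2.7 -2.9]
 [-1.9 -2.7]
 [-0.1 -1.1]
 [ 0.3  1.5]
 [ 0.5 -0.2]
 [-1.8 -0.2]
 [-1.6 -1.2]
 [-2.4 -1.4]
 [-2.1 -0.6]
 [-0.8 -5.2]
 [-1.  -2.2]
 [ 0.3 -4. ]
 [-0.4 -5.4]]
pad [[437.21883375  27.0306232  169.        ]
 [421.23580956  27.76746617  71.        ]
 [536.18489635 132.58496206  85.        ]]
```

```bash
cat >> fit.py <<'E'
g=lambda q:np.r_[(proj('scene',b2w(q[:3],np.array(O)+[0,0,q[3]]))-sc),(proj('side',b2w(q[:3],np.array(O[:8])+[0,0,q[3]]))-si)].ravel()
r=least_squares(g,[*p,0]);print('zfree',r.x,r.cost);print(g(r.x).reshape(-1,2).round(1).tolist())
for sl,cam,OO,z in((0,'scene',O,sc),(1,'side',O[:8],si)):
    r2=least_squares(lambda q:(proj(cam,b2w(q,OO))-z).ravel(),p);print(cam,r2.x,r2.cost,r2.fun.reshape(-1,2).round(1).tolist())
def draw(p):
  for cam,o,k,crop in(('scene',(190,170),2.7,'sc'),('side',(215,170),3,'si')):
    im=cv2.imread(f'pics/{crop}_crop.png')
    for L in(lid,pd,[[-72,110,110],[-108,110,110],[-108,110,22],[-72,110,22]],[[0,30,90],[0,-30,90]]):
        q=((proj(cam,b2w(p,L))-o)*k).round().astype(int);cv2.polylines(im,[q],True,(0,255,0),1)
    cv2.imwrite(f'pics/{crop}_ov.png',im)
draw(p)
E
python3 fit.py
```

```text
[ 6.21023612e+02  1.85569290e+01 -4.60689799e-02] -2.639558117250789 41.30110962144588
[[-0.8 -3.1]
 [-1.  -1.5]
 [-4.   0. ]
 [-2.1 -1.8]
 [-1.2 -3.1]
 [-2.7 -2.9]
 [-1.9 -2.7]
 [-0.1 -1.1]
 [ 0.3  1.5]
 [ 0.5 -0.2]
 [-1.8 -0.2]
 [-1.6 -1.2]
 [-2.4 -1.4]
 [-2.1 -0.6]
 [-0.8 -5.2]
 [-1.  -2.2]
 [ 0.3 -4. ]
 [-0.4 -5.4]]
pad [[437.21883375  27.0306232  169.        ]
 [421.23580956  27.76746617  71.        ]
 [536.18489635 132.58496206  85.        ]]
zfree [ 6.19970585e+02  1.76428594e+01 -4.04418296e-02 -5.57346123e+00] 47.24877794553554
[[-0.4, -1.5], [-0.3, -0.2], [-2.8, 1.6], [-1.4, -0.0], [-1.4, -1.7], [-2.9, -1.5], [-2.3, -1.3], [-0.6, 0.3], [0.5, 2.7], [0.6, 0.9], [-2.1, 2.2], [-2.2, 1.1], [-3.2, 0.7], [-2.7, 1.5], [-0.8, -2.2], [-1.1, 0.7], [0.3, -0.8], [-0.2, -2.2]]
scene [ 6.20688614e+02  2.27702635e+01 -4.35050546e-02] 23.015221564557 [[0.2, -1.9], [0.5, -0.0], [-2.6, 1.8], [-1.2, -0.4], [0.0, -2.1], [-1.3, -1.9], [-0.5, -1.8], [1.1, -0.2], [1.8, 2.8], [2.1, 1.0]]
side [ 6.19408498e+02  1.03543128e+01 -3.36723929e-02] 11.418451658599515 [[0.0, 2.2], [-1.1, 0.9], [-2.0, 0.2], [-0.5, 1.1], [0.7, -1.8], [0.0, 1.0], [1.2, -0.5], [1.0, -1.8]]
```

```bash
python3 -c "
import cv2,numpy as np
a=cv2.imread('pics/sc_ov.png');b=cv2.imread('pics/si_ov.png')
cv2.imwrite('pics/sc_ov2.png',a)"
```

```text
(no output)
```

View pics/sc_ov.png

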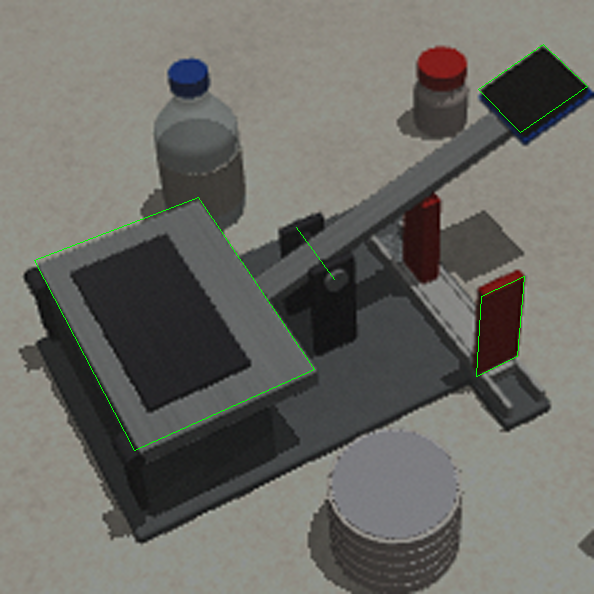

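View pics/si_ov.png

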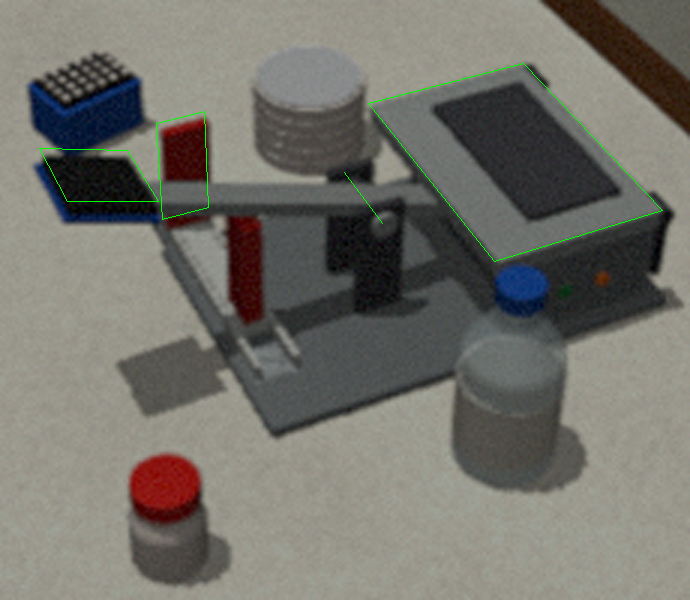

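The overlays match to a few mm. The two cameras disagree slightly in y, so I'll feel for the paddle by force.

```bash
cat > push.py <<'E'
from h import *
p=np.load('bath.npy');yaw=np.degrees(p[2])
W=lambda *a:b2w(p,[a])[0]
def st(m):
    o=get_obs();print(m,round(o['t'],2),o['tcp_pos'].round(1),o['ee_rot'].round(1),'F',o['wrist_force'].round(1),'M',o['moment'].round(2),'g',round(o['grip_width'],1));return o
E
python3 - <<'E'
from push import *
for ps in(yaw,yaw+90,yaw-90,yaw+180): print(ps,solve_ik(W(-90,165,200),[180,0,ps]),solve_ik(W(-195,0,60),[180,0,ps]))
grip(0,40)
goto(W(-90,175,200),[180,0,yaw]);st('above')
move_l(W(-90,170,72),speed=200);o=st('down')
cv2.imwrite('pics/wrist1.png',get_image('wrist')[:,:,::-1]);cv2.imwrite('pics/side1.png',get_image('side')[:,:,::-1]);cv2.imwrite('pics/scene1.png',get_image('scene')[:,:,::-1])
E
```

```text
-2.639558117250789 [ 1.21440406e+01  5.80059615e+00  9.99269006e+01 -2.54444375e-14
  7.42725032e+01  1.47835987e+01] [-5.73614874e+00 -1.92855803e+00  1.24547387e+02 -2.54444375e-14
  5.73811709e+01 -3.09659063e+00]
87.36044188274921 [ 1.21440406e+01  5.80059615e+00  9.99269006e+01 -2.54444375e-14
  7.42725032e+01 -7.52164013e+01] [-5.73614874e+00 -1.92855803e+00  1.24547387e+02 -2.54444375e-14
  5.73811709e+01 -9.30965906e+01]
-92.63955811725079 [ 12.14404063   5.80059615  99.92690064   0.          74.27250321
 104.78359874] [-5.73614874e+00 -1.92855803e+00  1.24547387e+02 -2.54444375e-14
  5.73811709e+01  8.69034094e+01]
177.3604418827492 None None
above 3.42 [538.8 198.5 200. ] [-180.     0.    -2.6] F [-0.3 -0.2 -0.5] M [ 0.05  0.01 -0.02] g 0.3
down 4.22 [539.9 193.1  73. ] [-1.8e+02 -1.0e-01 -2.6e+00] F [-0.7  0.7  0.8] M [-0.01 -0.02  0.  ] g -0.0
```

View pics/wrist1.png

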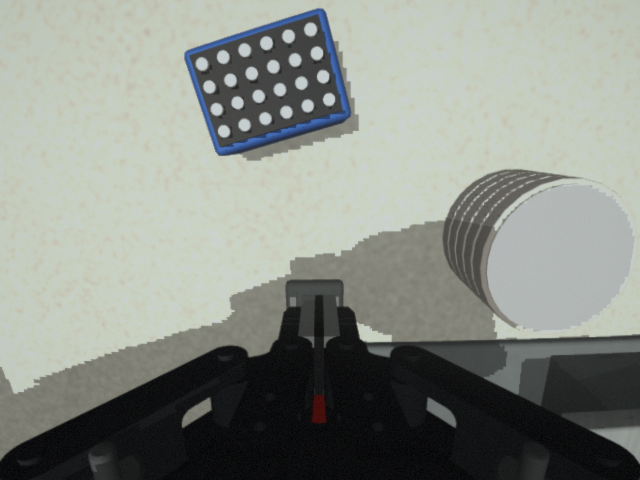

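View pics/scene1.png

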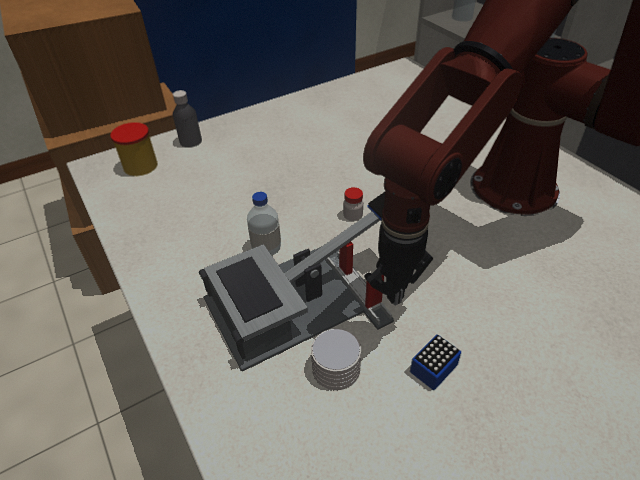

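The closed fingers are lined up with the paddle: red shows between them at (319,410) in the wrist view. The dishes and tip box are clear. Now I'll push in.

```bash
python3 - <<'E'
from push import *
base=get_obs()['wrist_force']
move_l(W(-90,135,70),speed=100)
y=135;n=0
while y>62:
    y-=5;move_l(W(-90,y,70),speed=50);o=get_obs();f=(o['wrist_force']-base)
    print(y,round(o['t'],2),f.round(1),o['tcp_pos'].round(1))
    if f[1]>8:
        n+=1
        if n>=2 or f[1]>20:break
for c in('scene','side','wrist'):cv2.imwrite(f'pics/{c}2.png',get_image(c)[:,:,::-1])
E
python3 - <<'E'
import cv2
a=cv2.imread('pics/scene2.png')[170:390,190:430];cv2.imwrite('pics/sc2c.png',cv2.resize(a,None,fx=2.5,fy=2.5))
a=cv2.imread('pics/side2.png')[150:350,205:445];cv2.imwrite('pics/si2c.png',cv2.resize(a,None,fx=3,fy=3))
E
```

```text
130 5.12 [ 0.2 -0.4 -1.6] [537.1 152.6  70. ]
125 5.37 [-0.4 -0.7  0.1] [536.8 147.4  70. ]
120 5.62 [ 0.1 -0.4 -0.4] [536.6 142.3  70. ]
115 5.87 [-0.8  0.5 -1.7] [536.4 137.2  70. ]
110 6.12 [-0.3 -0.4 -0.3] [536.2 132.1  70. ]
105 6.37 [ 0.1  0.4 -0.4] [535.9 127.1  70. ]
100 6.62 [ 0.7  0.4 -1. ] [535.7 122.1  70. ]
95 6.87 [ 0.3  0.6 -0.9] [535.4 117.1  70. ]
90 7.12 [-0.4 -0.1  0.3] [535.2 112.1  70. ]
85 7.37 [-0.1 -0.9 -1. ] [535.  107.1  70. ]
80 7.62 [ 0.5  0.2 -0.6] [534.8 102.1  70. ]
75 7.87 [ 0.3  0.1 -0.3] [534.6  97.2  70. ]
70 8.12 [ 0.2 12.8 -1.1] [534.6  97.1  70.2]
65 8.37 [ 1.9 24.5 -2.8] [534.7  97.1  70.4]
```

View pics/sc2c.png

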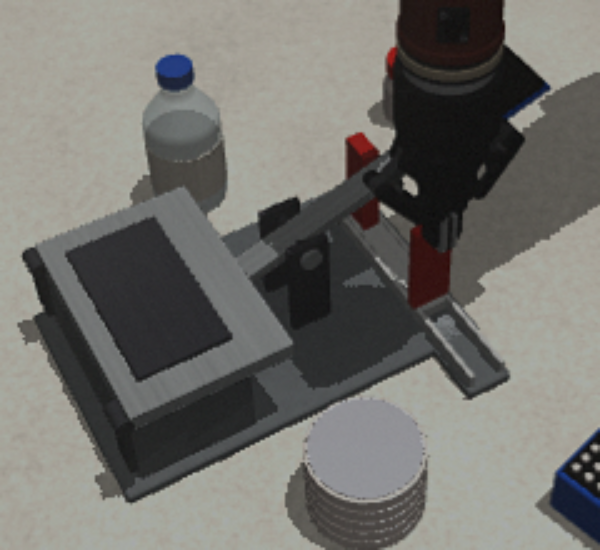

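View pics/si2c.png

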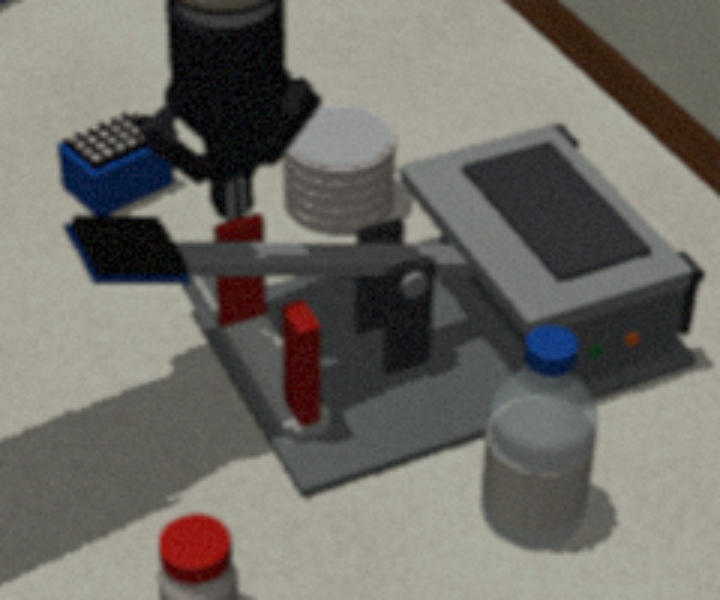

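The catch hit its stop: 24 N, no further travel, and both views show the red block clear of the lever. Next I'll back off, go over the pad and press.

```bash
python3 - <<'E'
from push import *
move_l(W(-90,125,75),speed=120)
move_l(W(-95,120,215),speed=250)
move_l(W(-186,0,205),speed=200);o=st('over pad');base=o['wrist_force']
cv2.imwrite('pics/scene3.png',get_image('scene')[:,:,::-1])
move_l(W(-186,0,178),speed=80);st('near')
r=np.hypot(79,184);a0=np.arctan2(79,184)
for th in(0.03,.13,.25,.38,.50):
    move_l(W(-r*np.cos(a0-th),0,90+r*np.sin(a0-th)),speed=40)
    o=get_obs();print(th,round(o['t'],2),(o['wrist_force']-base).round(1),o['tcp_pos'].round(1))
for c in('scene','side'):cv2.imwrite(f'pics/{c}4.png',get_image(c)[:,:,::-1])
E
python3 - <<'E'
import cv2
a=cv2.imread('pics/scene4.png')[150:390,190:450];cv2.imwrite('pics/sc4c.png',cv2.resize(a,None,fx=2.5,fy=2.5))
a=cv2.imread('pics/side4.png')[130:370,205:455];cv2.imwrite('pics/si4c.png',cv2.resize(a,None,fx=2.5,fy=2.5))
E
```

```text
over pad 10.78 [435.5  27.5 204.7] [-180.     0.    -2.6] F [-0.1  0.3 -0.3] M [ 0.01 -0.02 -0.03] g 0.1
near 11.32 [434.8  27.3 177.3] [-1.8e+02  1.0e-01 -2.6e+00] F [0.2 0.8 0.5] M [-0.03  0.02  0.  ] g -0.2
0.03 11.84 [ 0.5 -0.9  1. ] [434.7  27.1 163.2]
0.13 12.49 [ 0.6 -0.9  0. ] [428.5  27.4 144.4]
0.25 13.24 [-4.1 -0.3 10.1] [423.2  27.6 122.2]
0.38 14.04 [-4.9 -0.8  8.8] [419.8  27.7  95.6]
0.5 14.79 [-7.1 -0.4  9.6] [419.7  27.8  71.1]
```

View pics/sc4c.png

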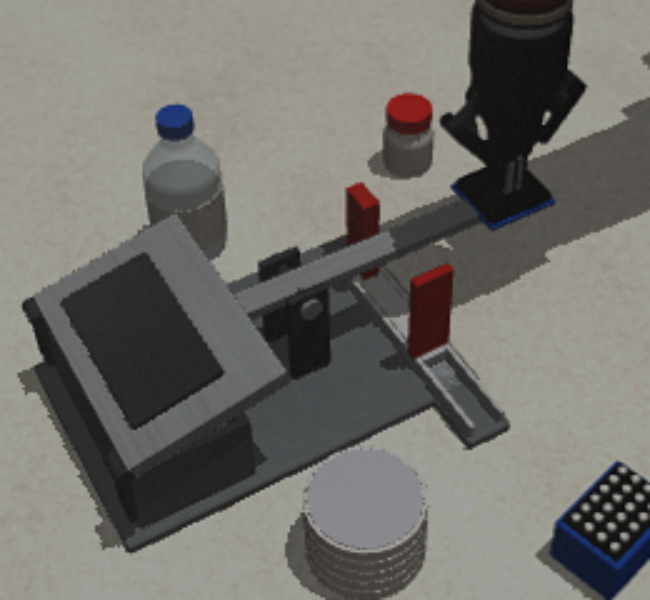

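View pics/si4c.png

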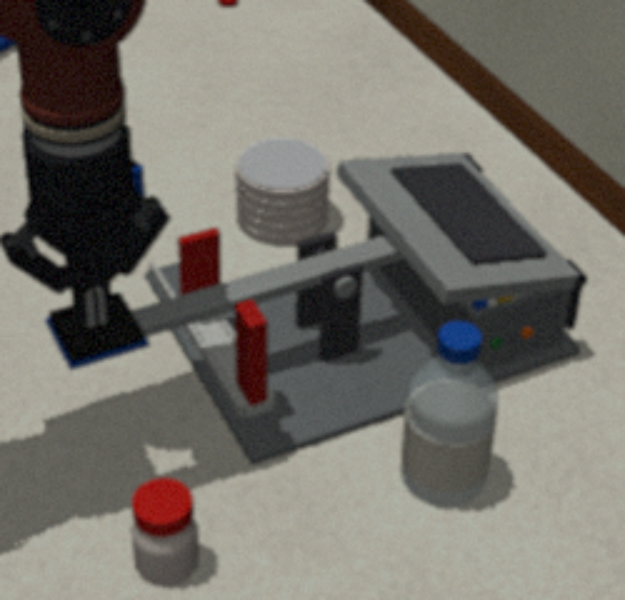

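The lever is nearly down and the lid is raised. Force is still about 10 N, so it isn't on the stop yet. I'll continue until the force climbs.

Run:
```python
from push import *
z=71
while z>55:
    z-=3;move_l(W(-201,0,z),speed=20);o=get_obs()
    print(z,round(o['t'],2),o['wrist_force'].round(1),o['tcp_pos'].round(1))
    if o['wrist_force'][2]>22:break
wait(0.7);st('hold');wait(.5);st('hold')
for c in('scene','side'):cv2.imwrite(f'pics/{c}5.png',get_image(c)[:,:,::-1])
a=cv2.imread('pics/scene5.png')[150:390,190:450];cv2.imwrite('pics/sc5c.png',cv2.resize(a,None,fx=2.3,fy=2.3))
a=cv2.imread('pics/side5.png')[130:370,205:455];cv2.imwrite('pics/si5c.png',cv2.resize(a,None,fx=2.3,fy=2.3))
```

```text
68 15.22 [-4.1 -0.   9.6] [419.7  27.8  68.8]
65 15.52 [-4.6  0.3  9.6] [419.5  27.8  65.6]
62 15.82 [-4.9  0.5  8.4] [419.4  27.8  62.6]
59 16.12 [-4.8  0.1  8.6] [419.4  27.8  59.6]
56 16.42 [-4.8 -0.3  9.8] [419.4  27.8  56.5]
53 16.72 [-5.2 -0.5  8.7] [419.4  27.8  53.5]
hold 17.42 [419.4  27.8  53.6] [ 1.8e+02  1.0e-01 -2.6e+00] F [-4.5 -0.3  9. ] M [-0.06  0.71 -0.05] g -0.0
hold 17.92 [419.4  27.8  53.5] [ 1.8e+02  1.0e-01 -2.6e+00] F [-4.4 -0.1  9.1] M [0.01 0.75 0.01] g 0.3
```

View pics/sc5c.png

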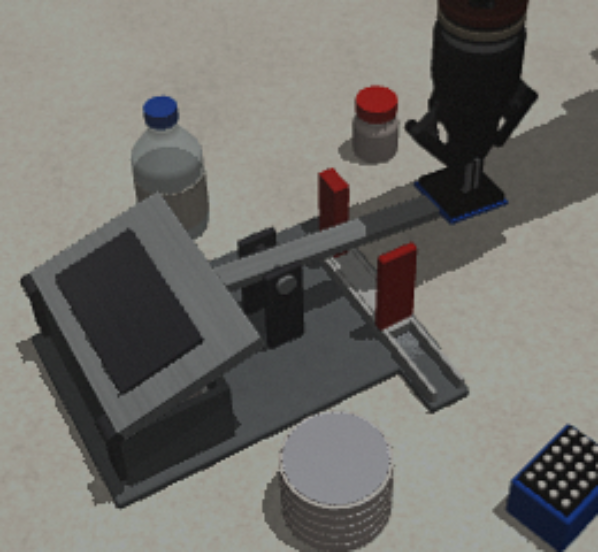

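View pics/si5c.png

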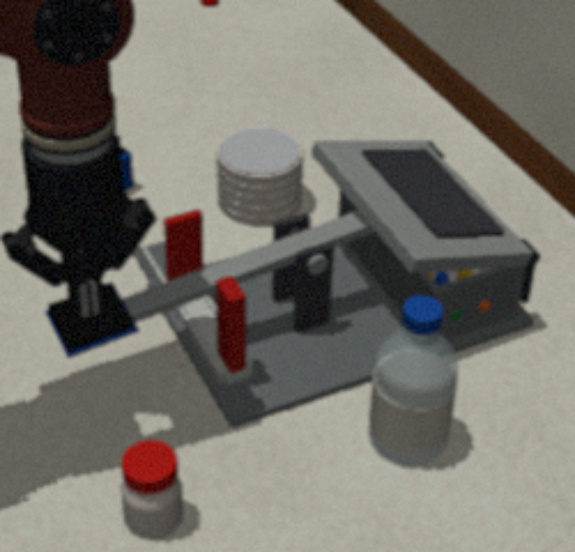

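The lid keeps rising at about 9 N, so the stop hasn't been reached. The fingertip sits lower than the nominal height predicts. I'll carry on in small steps.

Run:
```python
from push import *
z=53
while z>34:
    z-=2;move_l(W(-201,0,z),speed=20);o=get_obs()
    print(z,round(o['t'],2),o['wrist_force'].round(1),o['tcp_pos'].round(1))
    if o['wrist_force'][2]>20:break
wait(0.5);st('hold')
for c in('scene','side'):cv2.imwrite(f'pics/{c}6.png',get_image(c)[:,:,::-1])
a=cv2.imread('pics/scene6.png')[150:390,190:450];cv2.imwrite('pics/sc6c.png',cv2.resize(a,None,fx=2.3,fy=2.3))
a=cv2.imread('pics/side6.png')[130:370,205:455];cv2.imwrite('pics/si6c.png',cv2.resize(a,None,fx=2.3,fy=2.3))
```

```text
51 18.27 [-5.3 -0.4  8.2] [419.5  27.8  51.5]
49 18.52 [-3.7 -0.4  8.9] [419.6  27.8  49.5]
47 18.77 [-3.8  0.1  9.3] [419.6  27.8  47.6]
45 19.02 [-3.9  0.1  9.1] [419.8  27.8  45.6]
43 19.27 [-3.7  0.6  8.2] [419.9  27.8  43.7]
41 19.52 [-3.9 -0.3  9.2] [420.   27.8  41.7]
39 19.77 [-3.9 -0.3  7.9] [420.2  27.7  39.8]
37 20.02 [-6.9  0.4 15.8] [420.4  27.7  38.9]
35 20.27 [-10.4   0.   25.3] [420.6  27.7  38. ]
hold 20.77 [420.6  27.7  38. ] [ 1.8e+02  1.0e-01 -2.6e+00] F [-9.8  0.6 25. ] M [0.07 1.63 0.01] g 0.0
```

View pics/sc6c.png

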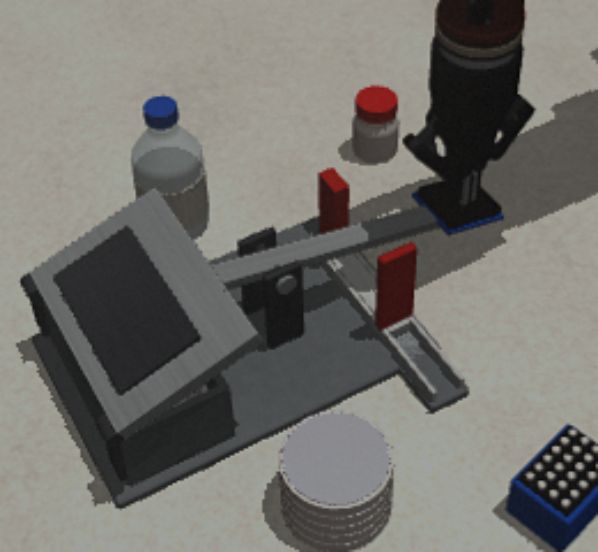

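View pics/si6c.png

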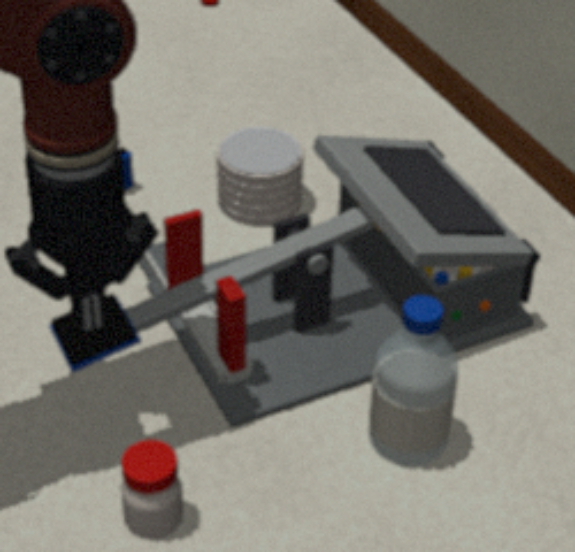

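The force jumped at TCP z≈39, which looks like the stop, but nominal is 71. I'll overlay the fully-down pad and the TCP to check.

Run:
```python
from push import *
pics=[]
for cam,o,crop in(('scene',(190,150),'sc6c'),('side',(205,130),'si6c')):
    im=cv2.imread(f'pics/{crop}.png')
    for th,col in((.5,(0,255,0)),(.42,(0,255,255))):
        s=.33-th;u=np.array([-np.cos(s),0,np.sin(s)]);n=np.array([np.sin(s),0,np.cos(s)])
        a=np.arctan2(79,184)-th;c=np.array([-200.2*np.cos(a),0,90+200.2*np.sin(a)])
        P=[c+u*i*30+np.array([0,j*28,0]) for i,j in((1,1),(1,-1),(-1,-1),(-1,1))]
        cv2.polylines(im,[((proj(cam,b2w(p,P))-o)*2.3).round().astype(int)],True,col,1)
    t=.32
    L=[[180-130*np.cos(t),y,83+130*np.sin(t)+8] for y in(-95,95)]
    cv2.polylines(im,[((proj(cam,b2w(p,L))-o)*2.3).round().astype(int)],False,(0,255,0),1)
    q=((proj(cam,[get_obs()['tcp_pos']])-o)*2.3)[0].round().astype(int);cv2.circle(im,tuple(int(v) for v in q),4,(0,0,255),-1)
    pics.append(im[:420])
cv2.imwrite('pics/ov6a.png',pics[0]);cv2.imwrite('pics/ov6b.png',pics[1])
```

```text
(no output)
```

View pics/ov6a.png

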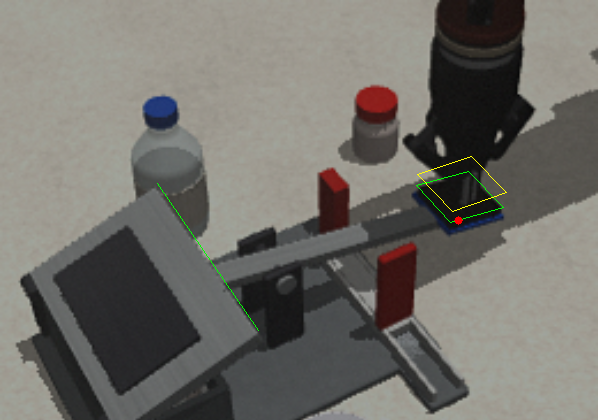

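View pics/ov6b.png

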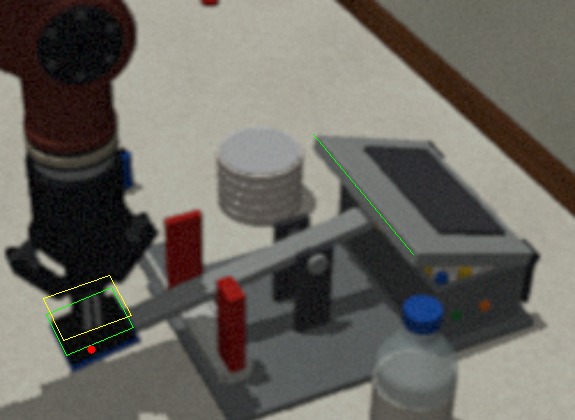

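The overlay shows the lever at its lower stop, with the lid edge on the 0.32 rad line. The catch is still in, nothing else has moved, and the push is steady at 25 N, so I'm handing in.

Run:
```python
from push import *
st('pre');sign_off()
```

```text
pre 20.87 [420.6  27.7  38.1] [ 1.8e+02  1.0e-01 -2.6e+00] F [-10.3   0.6  25.1] M [ 0.03  1.65 -0.02] g -0.2
the job is handed in; nothing more can be done
```

I pushed the catch in, pressed the lever down to its stop and handed the job in at about 21 s, with the closed fingers still holding the pad down. The sign-off reports no verdict, so success is judged only from my own checks.

- **Catch:** I pushed the red paddle until it stopped moving at about 24 N. Both camera views showed the red block clear of the lever.
- **Lever and lid:** I pressed the pad down in slow steps at about 9 N until the force rose sharply, which I took as the lower stop. At hand-in the upward force was steady at about 25 N. In both overlays the lever was at or slightly past the 0.50 rad outline, and the lid edge matched a 0.32 rad tilt.
- **Bystanders:** The bottle, jar, dishes and tip box looked unmoved in the last pictures. I judged this by eye and did not measure it.

Two checks disagreed:
- **Height at the stop:** The reported fingertip height there was 38 mm, against 71 mm nominal for the pad top. First contact also came lower than expected. I did not find the cause; the pictures show the fingers standing on the pad.
- **Bath position:** The two cameras differed by about 12 mm in the bath's sideways position. I used the combined fit and found the catch's stop by force.

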